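# Hang a bonded test panel by its side slot on the curing stand

### The job

Take the slotted test panel out of the wire rack, stand it in the groove of the setting block and let go, so that you can take hold of it afresh by its top edge. Then hang it on the free pin of the curing stand: its slot has to go sideways onto the pin, between the head and the collar, and the panel is let down until it hangs by the notch at the end of its slot. Leave it hanging still and straight, and do not disturb the panel on the other pin, the two short blanks in the rack or the hand tools and brass weights lying about.

Things in the scene. Friction and masses are not known exactly. Their poses are not given: they have to be found in the camera images.
- panel_center (a point): Slotted test panel: loose steel plate 60 mm wide (its y), 132 tall (z), 5 thick (x), 0.2 to 0.4 kg, the tall one in the rack. Point: its centre, 66 mm above the foot edge. It stands upright in the rack, top edge 138 mm above the bench. On its -x face a 25 x 36 mm coupon, 3.5 mm thick, is bonded 32 to 68 mm above the foot. The rack's wires leave only its two side edges free to grip.
- panel_seat (a point): Point of the panel where the pin's axis lies once it hangs: 96 mm above the foot, mid width and thickness; axes as panel_center. The slot, 15 mm high, comes in level from the +y side edge 75 to 90 mm above the foot and ends 6.5 mm beyond the middle, where a notch 13 mm wide goes up to 100 mm above the foot. Above the notch 32 mm of plain plate remain to grip.
- panel_foot (a point): Middle of the panel's foot edge; axes as panel_center (x through the thickness, y to the side where the slot opens, z up).
- free_pin (a point): Free pin of the curing stand: steel, 8 mm thick, level, 140 mm above the bench. Point: on its axis, where the panel hangs, midway between head and collar (both 18 mm in diameter, inner faces 7 mm before and behind the point). The head is larger than slot and notch: the panel goes on sideways only, moving to +y. Axes: x away from the robot, y to the taken pin, z up.
- taken_pin (a point): The stand's other pin, 70 mm to +y of the free one, with a like panel on it whose edge is 40 mm from the free pin. Stand (fixed, aluminium): base plate 125 x 210 mm, 12 mm high; the beam that carries the pins is 36 to 64 mm behind the points and reaches 9 mm above the pins' axis. On the -y side of the free pin nothing stands in the hanging plane.
- hung_panel (a joint): Swing of the like panel that hangs on the taken pin, rad; 0 hanging straight.
- groove_floor (a point): Setting block (fixed, grey plastic, foot plate 84 x 104 mm): middle of its groove's floor, 10 mm above the bench. The groove runs along its y (its x points away from the robot), 90 mm long, open-ended, 7.5 mm wide (x) up to 32 mm above the bench, then flares to 26 mm at its top, 46 mm above the bench. A panel set in it stands by itself, leaning up to 8 degrees forward or back.
- rack_floor (a point): Panel rack (fixed): middle of its dark tray floor, 6 mm above the bench; tray 92 x 76 mm. Five wire loops, each 40 mm wide along y, stand at x = -32, -16, 0, 16, 32 mm (12 mm clear between) and reach 136 mm above the bench. Panels stand between them, at x = -8, 8 or 24 mm; side lips up to 15 mm above the bench stand 34 mm from the middle.
- blank_a: Short plain steel blank without slot, 50 mm wide (y) x 100 mm tall x 5 mm, loose in the rack; origin in the middle of its foot edge.
- blank_b: Second blank, the same.
- weight_2: Small brass weight, 27 mm in diameter, 17 mm high, on the bench; origin at its underside.
- weight_0: Larger brass weight, 34 mm in diameter, 23 mm high, on the bench; origin at its underside.
- calliper: Sliding calliper, 208 mm long, lying on the bench.
- scissors: Scissors with blue handles, 199 mm long, lying on the bench.
- pliers: Red-handled pliers, 161 mm long, lying on the bench.
- spatula: Mixing spatula with a wooden handle, 199 mm long, lying on the bench.

How it is judged (in metres and radians):
On the way:
1. the panel stands upright in the groove of the setting block, let go (foot on the groove's floor, within 30 mm of its middle) (x of panel_foot in the frame of groove_floor between -0.006 and 0.006 m and y of panel_foot in the frame of groove_floor between -0.03 and 0.03 m and z of panel_foot in the frame of groove_floor below 0.006 m and angle between panel_center's own z axis and vertical below 0.2 rad and contact force between panel and the fingers below 0.1 N), for 0.2 s.
At the end, for the whole second after the job is handed in: The slotted panel hangs by its notch on the free pin, between head and collar (notch within 4 mm of its seat on the pin sideways and in height, 7 mm along the pin), upright and square to the pin within about 11 and 20 degrees, still and released; the other panel hangs straight again (y of panel_seat in the frame of free_pin between -0.004 and 0.004 m and z of panel_seat in the frame of free_pin between -0.004 and 0.004 m and x of panel_seat in the frame of free_pin between -0.007 and 0.007 m and angle between panel_center's own z axis and vertical below 0.2 rad and angle between the x axis of panel_center and the x axis of free_pin, either way round below 0.35 rad and contact force between panel and curing_stand above 1 N and linear speed of panel below 0.02 m/s and angular speed of panel below 0.3 rad/s and value of joint hung_panel between -0.15 and 0.15 rad); the robot touches nothing.
It fails at once if the panel on the other pin is knocked (swings beyond 0.4 rad) (value of joint hung_panel above 0.4 rad or value of joint hung_panel below -0.4 rad).
It fails at once if a blank is moved by more than 30 mm or pulled out of the rack (distance of any of blank_a, blank_b from where it was at the start of the episode above 0.03 m).
It fails at once if weights, pliers, spatula, calliper or scissors are shoved by more than 30 mm (distance of any of weight_2, weight_0, pliers, spatula, calliper, scissors from where it was at the start of the episode above 0.03 m).
It also fails if it takes over 61 s, if anything falls off the work surface, if the arm or the gripper's body presses on something with over 40 N, if the wrist force passes 120 N, or if a joint passes its speed limit or range.

### The arm

A 6-joint arm with a two-finger parallel gripper is mounted at the origin on a cart in front of the work surface, level with it; the furniture and walls round the work are solid. World frame = base frame: x ahead of the robot, y to its left, z up, the work surface at z = 0. Lengths are in mm, angles in rad, forces in N, time in s.
With the tool pointing down it reaches from about 400 to 925 mm from the base axis. Payload 12.5 kg.
Tool frame: the origin (TCP) lies at the very end of the fingers, on their centre line; the grasp point (between the pads) lies 19 mm behind it; z points along the fingers, y is the line along which they close (so a half turn about z gives the same grasp; the last joint's range is limited). The gripper opens to 95 mm and grips with 3 to 60 N. Pads are 20 mm wide; open, the fingers measure 119 mm over their backs; the gripper's body (75 mm by 180 mm) begins 59 mm behind the grasp point.
Start: joints at [1.024, 0.491, 1.559, -0, 1.092, -0.106], TCP at [266.651, 565.282, 214.661] pointing down, gripper open.
Joint ranges: [-3.1, 3.1], [-0.84, 2.19], [0.05, 2.79], [-1.13, 4.28], [0.06, 2.93], [-2.69, 2.69]. Speed limits (rad/s): [2.22, 2.22, 2.79, 3.14, 3.14, 3.14].

### API

Orientations are given as [roll, pitch, yaw] about the fixed x, y, z axes, in that order (R = Rz(yaw) Ry(pitch) Rx(roll)).
In Python, from cell import * gives the robot as it stands.
- The arm moves only by the tool jog_arm, never from a script. Its argument "targets" is a list of rows, each an object with "turn": the turn, a rotation vector about the world's x, y, z in degrees, a list of three; "slide": the shift along the world's x, y, z in mm, a list of three; "claw": the opening in per cent of the stroke, from 0 (shut) to 100 (fully open). In form: [{"turn": [wx, wy, wz], "slide": [x, y, z], "claw": claw}, ...]. A call has 1 to 5 rows; each row shifts and turns the commanded pose from where the row before left it; what a row does not reach is not made up. A row lasts 1/8 s, in which the tool goes at most 62.5 mm and 10.7 degrees, less where a joint would pass 70% of its speed; a pose out of reach is approached as far as the arm can. A call with a gripper value outside its range is refused whole. The fingers move at their own pace and stop on an object; the grip force is fixed at half the most. Time passes only in rows, so rows that do not move let the fingers close. It gives the time, the measured TCP pose, the force, the opening and the grip force at its end, in the units of the state.
- state(): the state, without advancing time (a new reading comes with each control period).
- read_camera(name): name is "scene" or "top" or "wrist"; returns a dict with "frame" (480x640x3 uint8, blue, green, red), "mtx" (3x3 intrinsics, pixels), "R" (3x3) and "t" (3): a world point X has camera coordinates R X + t. Camera axes: x right, y down, z forward; pixel columns grow to the right and rows downward; lengths in mm; the calibration is good to about 2 mm. The wrist camera is an equidistant fisheye: a pixel r from the principal point sees the ray r / f radians off the axis. A picture is of the moment at which its call begins. There is no depth.
- job_done(): hands the job in; it is judged then, once.
Trained networks look in the newest picture that a camera, given by its name, has taken for a name from the list of things; names that differ only in an ending like _2 or _b are one class to them, and where a whole thing is asked for, a point or a joint stands for the part that bears it (a point fixed in the world has none). Each returns a list of dicts, best first, with "conf" (0 to 1); they miss things now and then, are a little off and sometimes report something else, mostly with a low value. They report only what shows in the picture. A call takes as long as a camera call.
- look_for(query, camera): "xy" ([column, row] in pixels, amid what is visible of it).
The state is a dict: "t": time; "joints": joint angles; "qvel": joint speeds; "tau": joint torques, N m; "eef_pos": TCP position; "tcp_rot": TCP orientation; "ft_force": force on the tool from outside, world axes, zero at the start; "moment": the same for the moment, N m; "opening": opening from 0.0 (shut) to 1.0 (fully open); "grip_force": force on a finger pad.
Only numpy, scipy, OpenCV 4.12 (cv2) and the standard library are available. Lean on these libraries where they do the work, as an engineer would, in place of code of your own. Each camera call takes 0.05 s, during which the arm holds its last target. There are 200 camera calls.

## Working session

There is one attempt and no reset: what is moved stays moved. The work goes in short steps, Python scripts to look and compute and a tool call to move; the robot and the scene stay as the last step left them, time stands still between calls to the robot, and variables do not carry over. Pictures are saved under pics/ and viewed, at most 10 in all, crops included, and the job is handed in when it is done.

Besides the shell and the picture viewer there is one more tool, called by a JSON object that holds its "api" and its "payload", one argument or row to a line. jog_arm: Moves the arm, as the interface text tells. Its arguments: {"type":"object","properties":{"targets":{"type":"array","items":{"type":"object","properties":{"turn":{"type":"array","items":{"type":"number"}},"slide":{"type":"array","items":{"type":"number"}},"claw":{"type":"number"}}}}},"required":["targets"]}

```bash
ls; mkdir -p pics
python3 - <<'E'
from cell import *
import cv2
print(state())
for c in ("scene","top"):
    d=read_camera(c); cv2.imwrite(f"pics/{c}0.png",d["frame"]); print(c,d["mtx"].tolist(),d["R"].tolist(),d["t"].tolist() if hasattr(d["t"],'tolist') else d["t"])
    for q in ["panel_center","rack_floor","groove_floor","free_pin","taken_pin","hung_panel","blank_a","weight_0","pliers","spatula","calliper","scissors","panel_seat","panel_foot"]:
        print(q,[(np.round(r["xy"],1).tolist(),round(r["conf"],2)) for r in look_for(q,c)[:4]] if 'np' in globals() else [(r["xy"],r["conf"]) for r in look_for(q,c)[:4]])
E
```

```text
pics
{'t': 0.0, 'joints': array([ 1.02436981e+00,  4.91551581e-01,  1.55946361e+00, -2.95430448e-05,
        1.09170822e+00, -1.05600892e-01]), 'qvel': array([-0.00027202, -0.00029835, -0.0006616 ,  0.00078306,  0.00067296,
       -0.00027105]), 'tau': array([ 5.69244839e-04, -6.12635565e+01, -2.58194089e+01,  6.92756195e-02,
        4.81048494e-02, -7.45157809e-05]), 'eef_pos': array([266.53254696, 565.03780408, 214.06183285]), 'tcp_rot': array([-3.14046543e+00, -9.31319458e-05,  2.70078061e+00]), 'ft_force': array([-0.83507105, -0.01434292, -0.38315608]), 'moment': array([-0.02639543, -0.04531455, -0.04858777]), 'grip_force': 0.0, 'opening': 0.999806875849799}
scene [[513.941650060625, 0.0, 318.8814822597978], [0.0, 513.941650060625, 244.77275487744816], [0.0, 0.0, 1.0]] [[0.45408529553022425, -0.890922474692204, -0.00798050572007469], [-0.4477651602780179, -0.22045473823499018, -0.8665483654308874], [0.7702680738706686, 0.39706026303076625, -0.4990292996383168]] [-276.49806336641706, 327.3186461903958, 860.085964801035]
panel_center [([235.2, 218.3], 0.73), ([403.1, 281.3], 0.73),
[... 854 characters left out ...]
462722398, -0.9920276827413763]] [-23.268561091730632, 565.1719872433094, 1373.1014591564754]
panel_center [([324.6, 283.3], 0.66)]
rack_floor [([319.6, 289.2], 0.93)]
groove_floor [([428.1, 295.9], 0.85), ([324.6, 288.6], 0.4)]
free_pin [([247.0, 241.7], 0.62)]
taken_pin [([247.4, 242.8], 0.76)]
hung_panel [([232.8, 243.4], 0.75)]
blank_a [([324.2, 274.7], 0.47), ([326.0, 289.8], 0.37)]
weight_0 [([333.7, 230.2], 0.6)]
pliers [([166.9, 301.4], 0.75), ([425.7, 293.8], 0.59)]
spatula [([365.4, 233.7], 0.61)]
calliper [([457.7, 260.8], 0.57)]
scissors [([391.0, 226.1], 0.81)]
panel_seat [([326.5, 280.6], 0.42)]
panel_foot [([325.2, 286.1], 0.55), ([230.1, 245.3], 0.54), ([390.8, 226.4], 0.16)]
```

Run:
```python
import cv2
a=cv2.imread("pics/top0.png")[190:340,140:500]; cv2.imwrite("pics/top0c.png",cv2.resize(a,None,fx=2.2,fy=2.2,interpolation=cv2.INTER_CUBIC))
a=cv2.imread("pics/scene0.png")[160:380,190:510]; cv2.imwrite("pics/scene0c.png",cv2.resize(a,None,fx=2.5,fy=2.5,interpolation=cv2.INTER_CUBIC))
```

```text
(no output)
```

View pics/top0c.png

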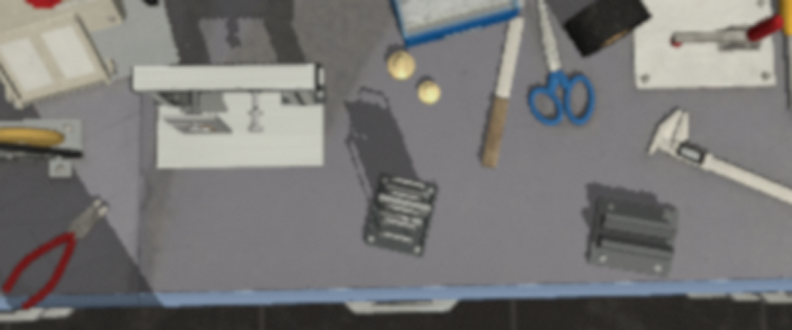

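View pics/scene0c.png

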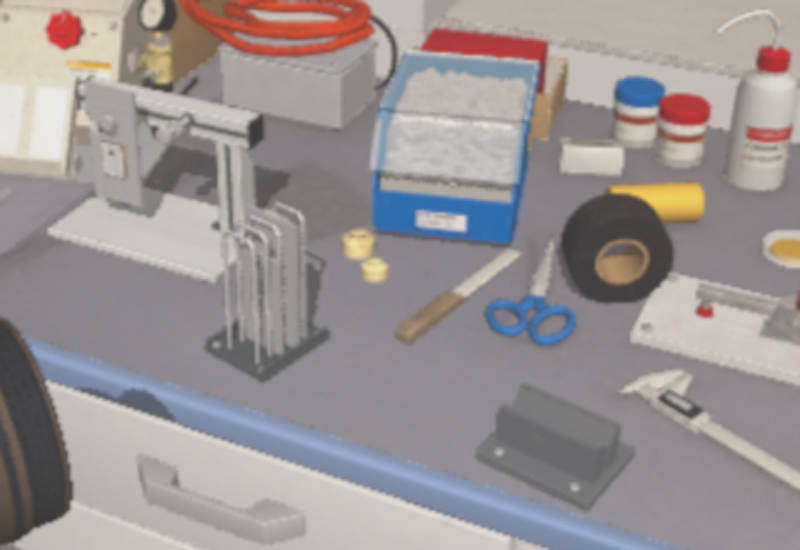

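```bash
cat > h.py <<'E'
from cell import *
import numpy as np, cv2
def ray(d,uv,name):
    K=np.array(d["mtx"]);R=np.array(d["R"]);t=np.array(d["t"])
    x=(np.array(uv,float)-K[:2,2])/np.array([K[0,0],K[1,1]])
    if name=="wrist":
        th=np.hypot(*x); v=np.array([*(x/max(th,1e-9)*np.sin(th)),np.cos(th)])
    else: v=np.array([x[0],x[1],1.])
    return -R.T@t, R.T@v
def onz(d,uv,name,z):
    o,v=ray(d,uv,name); return o+v*(z-o[2])/v[2]
def proj(d,X,name):
    K=np.array(d["mtx"]);c=np.array(d["R"])@np.array(X,float)+np.array(d["t"])
    if name=="wrist":
        r=np.hypot(c[0],c[1]); th=np.arctan2(r,c[2]); x=c[:2]/max(r,1e-9)*th
    else: x=c[:2]/c[2]
    return x*[K[0,0],K[1,1]]+K[:2,2]
E
python3 - <<'E'
from h import *
d=read_camera("top")
C=lambda p:(140+p[0]/2.2,190+p[1]/2.2)
for n,p,z in [("rackBL",(365,240),6),("rackBR",(422,253),6),("rackTR",(437,180),6),("blkBL",(587,262),8),("blkBR",(665,272),8),("blkTR",(675,205),8),("standBL",(158,167),12),("standBR",(323,163),12),("w",(401,65),20),("w2",(429,92),15),("pin2 blob",(255,112),140),("beamL",(135,90),149),("beamR",(325,100),149),("pliers",(100,207),5),("spat",(490,163),5)]:
    print(n,np.round(onz(d,C(p),"top",z),0))
w=read_camera("wrist"); o,v=ray(w,np.array(w["mtx"])[:2,2],"wrist"); print("wrist",o,v,np.array(w["mtx"]).tolist());
E
```

```text
rackBL [435.  31.   6.]
rackBR [417. -41.   6.]
rackTR [508. -62.   6.]
blkBL [ 401. -248.    8.]
blkBR [ 386. -346.    8.]
blkTR [ 470. -363.    8.]
standBL [532. 290.  12.]
standBR [533.  82.  12.]
w [655. -19.  20.]
w2 [620. -54.  15.]
pin2 blob [581. 151. 140.]
beamL [608. 288. 149.]
beamR [592.  70. 149.]
pliers [484. 364.   5.]
spat [ 529. -130.    5.]
wrist [202.75320301 594.97245718 384.48682963] [ 0.22815844 -0.10739561 -0.96768275] [[371.64829954431775, 0.0, 313.8829286367661], [0.0, 371.64829954431775, 237.56558765673893], [0.0, 0.0, 1.0]]
```

{"api": "jog_arm", "payload": {
  "targets": [
    {"slide": [10, -45, 15], "turn": [0, 0, 1], "claw": 100},
    {"slide": [15, -52, 15], "turn": [0, 0, 1], "claw": 100},
    {"slide": [15, -52, 10], "turn": [0, 0, 1], "claw": 100},
    {"slide": [15, -52, 0], "turn": [0, 0, 1], "claw": 100},
    {"slide": [15, -52, 0], "turn": [0, 0, 1], "claw": 100}
  ]
}}

```text
t: 2.22
eef_pos: [336.9, 310.7, 255.0]
tcp_rot: [3.141, 0.001, 2.789]
ft_force: [0.3, 0.4, -0.8]
opening: 1.002
grip_force: 0.0
```

{"api": "jog_arm", "payload": {
  "targets": [
    {"slide": [15, -52, 0], "turn": [0, 0, 1], "claw": 100},
    {"slide": [15, -52, 0], "turn": [0, 0, 1], "claw": 100},
    {"slide": [15, -52, 0], "turn": [0, 0, 1], "claw": 100},
    {"slide": [15, -52, 0], "turn": [0, 0, 1], "claw": 100},
    {"slide": [15, -52, 0], "turn": [0, 0, 1], "claw": 100}
  ]
}}

```text
t: 2.85
eef_pos: [411.9, 50.5, 255.0]
tcp_rot: [3.141, 0.001, 2.876]
ft_force: [0.4, -0.1, -0.0]
opening: 0.998
grip_force: 0.0
```

{"api": "jog_arm", "payload": {
  "targets": [
    {"slide": [10, -50, 0], "turn": [0, 0, 1.5], "claw": 100},
    {"slide": [0, -12, 0], "turn": [0, 0, 0], "claw": 100},
    {"slide": [0, 0, 0], "turn": [0, 0, 0], "claw": 100}
  ]
}}

```text
t: 3.22
eef_pos: [421.5, -9.9, 254.7]
tcp_rot: [3.141, -0.0, 2.9]
ft_force: [-0.5, 0.5, 0.4]
opening: 1.001
grip_force: 0.0
```

Run:
```python
from h import *
import pickle
s=state(); print(s["t"],s["eef_pos"],s["tcp_rot"])
d=read_camera("wrist"); pickle.dump(d,open("w1.pkl","wb")); cv2.imwrite("pics/w1.png",d["frame"]); 
for q in ["panel_center","rack_floor","blank_a","panel_seat"]:
    print(q,[(np.round(r["xy"],1).tolist(),round(r["conf"],2)) for r in look_for(q,"wrist")[:4]])
```

```text
3.225 [421.49037109  -9.90474359 254.65340365] [ 3.14131127e+00 -1.23775810e-04  2.89961503e+00]
panel_center [([315.2, 286.0], 0.58)]
rack_floor [([317.2, 231.1], 0.61)]
blank_a [([319.7, 253.7], 0.64), ([312.8, 295.1], 0.59)]
panel_seat [([315.9, 280.9], 0.56)]
```

View pics/w1.png

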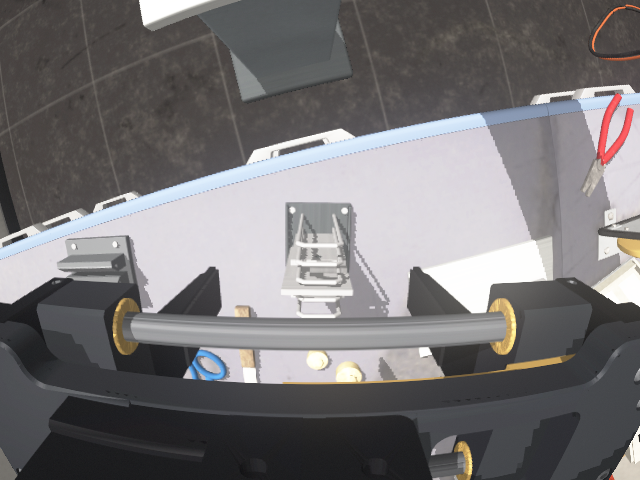

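Run:
```python
from h import *
import pickle
d=pickle.load(open("w1.pkl","rb"))
f=d["frame"][195:325,255:385]; cv2.imwrite("pics/w1c.png",cv2.resize(f,None,fx=4.6,fy=4.6,interpolation=cv2.INTER_CUBIC))
```

```text
(no output)
```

View pics/w1c.png

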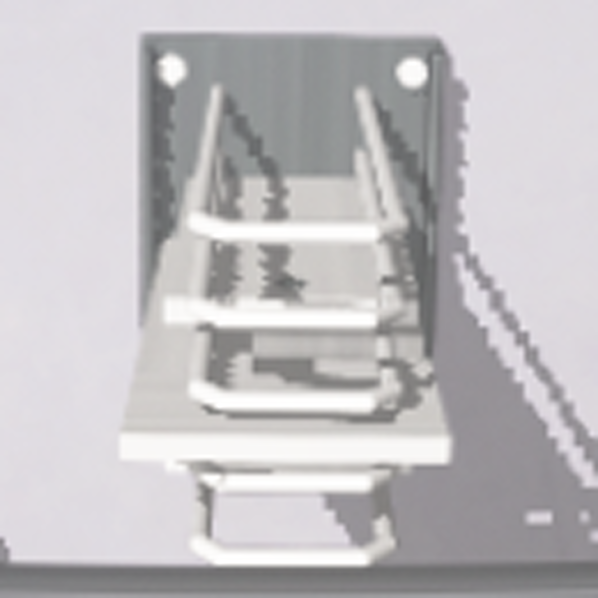

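Run:
```python
from h import *
import pickle
d=pickle.load(open("w1.pkl","rb"))
C=lambda p:(255+(p[0]+.5)/4.6-.5,195+(p[1]+.5)/4.6-.5)
P={}
for n,p,z in [("pFL",(120,432),138),("pFR",(448,433),138),("pBL",(120,462),138),("pBR",(452,462),138),("tray NL",(140,33),6),("tray NR",(443,38),6),("loop1L",(200,220),135),("loop1R",(395,230),135),("l3L",(205,400),135),("l3R",(385,404),135),("l5L",(205,555),135),("l5R",(385,552),135)]:
    P[n]=onz(d,C(p),"wrist",z); print(n,np.round(P[n],1))
c=(P["pFL"]+P["pFR"]+P["pBL"]+P["pBR"])/4; v=P["pFR"]+P["pBR"]-P["pFL"]-P["pBL"]; print("panel",c,np.degrees(np.arctan2(-v[0],v[1])),np.linalg.norm(v)/2)
# blocks in wrist
for p in [(65,241),(129,236),(133,295),(92,232+23)]: print(p,onz(d,p,"wrist",8))
s=state(); print(s["eef_pos"], proj(d,s["eef_pos"],"wrist"))
```

```text
pFL [461.3 -48.6 138. ]
pFR [475.8   9.1 138. ]
pBL [467.1 -50.2 138. ]
pBR [481.7   8.6 138. ]
tray NL [409.9 -41.3   6. ]
tray NR [429.1  31.4   6. ]
loop1L [427.  -24.8 135. ]
loop1R [437.    8.1 135. ]
l3L [460.  -32.5 135. ]
l3R [468.7  -0.9 135. ]
l5L [490.5 -40.4 135. ]
l5R [498.1  -7.4 135. ]
panel [471.47556826 -20.31188547 138.        ] -14.000563239835252 60.04907979091509
(65, 241) [ 381.11524143 -352.20333575    8.        ]
(129, 236) [ 400.33555783 -245.4418518     8.        ]
(133, 295) [ 477.21890685 -271.59851562    8.        ]
(92, 255) [ 410.51072676 -313.35885589    8.        ]
[421.50170193  -8.67827805 254.72935076] [317.1730978  288.70218208]
```

{"api": "jog_arm", "payload": {
  "targets": [
    {"slide": [50, -10.5, 0], "turn": [0, 0, 0], "claw": 100},
    {"slide": [0, 0, -55], "turn": [0, 0, 0], "claw": 100},
    {"slide": [0, 0, -55], "turn": [0, 0, 0], "claw": 100},
    {"slide": [0, 0, -48.5], "turn": [0, 0, 0], "claw": 100},
    {"slide": [0, 0, 0], "turn": [0, 0, 0], "claw": 50}
  ]
}}

```text
t: 4.1
eef_pos: [470.2, -19.3, 94.1]
tcp_rot: [-3.141, -0.006, 2.903]
ft_force: [0.2, 0.5, 0.5]
opening: 0.942
grip_force: 0.0
```

{"api": "jog_arm", "payload": {
  "targets": [
    {"slide": [0, 0, 0], "claw": 30},
    {"slide": [0, 0, 0], "claw": 30},
    {"slide": [0, 0, 0], "claw": 30},
    {"slide": [0, 0, 0], "claw": 30}
  ]
}}

```text
validation failed for argument at $.ta...
```

{"api": "jog_arm", "payload": {
  "targets": [
    {"slide": [0, 0, 0], "turn": [0, 0, 0], "claw": 30},
    {"slide": [0, 0, 0], "turn": [0, 0, 0], "claw": 30},
    {"slide": [0, 0, 0], "turn": [0, 0, 0], "claw": 30},
    {"slide": [0, 0, 0], "turn": [0, 0, 0], "claw": 30},
    {"slide": [0, 0, 0], "turn": [0, 0, 0], "claw": 30}
  ]
}}

```text
t: 4.72
eef_pos: [472.3, -20.3, 97.4]
tcp_rot: [3.141, 0.002, 2.901]
ft_force: [-0.9, 0.5, 9.4]
opening: 0.627
grip_force: 30.0
```

{"api": "jog_arm", "payload": {
  "targets": [
    {"slide": [0, 0, 10], "turn": [0, 0, 0], "claw": 30},
    {"slide": [0, 0, 20], "turn": [0, 0, 0], "claw": 30},
    {"slide": [0, 0, 35], "turn": [0, 0, 0], "claw": 30},
    {"slide": [0, 0, 40], "turn": [0, 0, 0], "claw": 30},
    {"slide": [0, 0, 40], "turn": [0, 0, 0], "claw": 30}
  ]
}}

```text
t: 5.35
eef_pos: [471.1, -20.1, 242.9]
tcp_rot: [3.142, -0.0, 2.901]
ft_force: [-0.1, -0.3, -4.0]
opening: 0.631
grip_force: 30.0
```

{"api": "jog_arm", "payload": {
  "targets": [
    {"slide": [0, 0, 15], "turn": [0, 0, 0], "claw": 30},
    {"slide": [0, 0, 0], "turn": [0, 0, 0], "claw": 30}
  ]
}}

```text
t: 5.6
eef_pos: [471.6, -20.2, 257.3]
tcp_rot: [3.141, 0.002, 2.902]
ft_force: [0.2, 0.8, -4.1]
opening: 0.63
grip_force: 30.0
```

Run:
```python
from h import *
import pickle
s=state(); print(s["eef_pos"],s["tcp_rot"],s["ft_force"],s["opening"])
d=read_camera("wrist"); pickle.dump(d,open("w2.pkl","wb"))
f=d["frame"]; o=np.hstack([cv2.resize(f[190:310,20:180],None,fx=2.5,fy=2.5,interpolation=cv2.INTER_CUBIC),cv2.resize(f[200:320,240:400],None,fx=2.5,fy=2.5,interpolation=cv2.INTER_CUBIC)]); cv2.imwrite("pics/w2.png",o)
for q in ["groove_floor","panel_center","blank_a"]: print(q,[(np.round(r["xy"],1).tolist(),round(r["conf"],2)) for r in look_for(q,"wrist")[:3]])
```

```text
[471.60025272 -20.22344999 257.3426806 ] [3.14138541e+00 2.07956569e-03 2.90151046e+00] [ 0.15107497  0.79509712 -4.06896656] 0.6298886201608321
groove_floor [([98.3, 230.5], 0.68), ([315.5, 283.2], 0.45)]
panel_center [([319.9, 284.5], 0.67), ([314.9, 190.6], 0.66)]
blank_a [([316.0, 201.3], 0.8)]
```

View pics/w2.png

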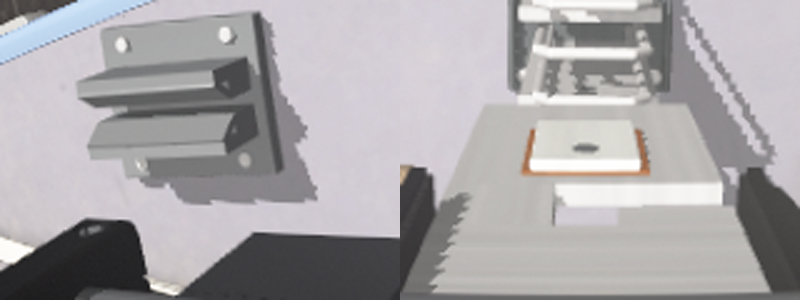

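{"api": "jog_arm", "payload": {
  "targets": [
    {"slide": [4, -30, 0], "turn": [0, 0, 0.5], "claw": 30},
    {"slide": [5, -55, 0], "turn": [0, 0, 1], "claw": 30},
    {"slide": [5, -55, 0], "turn": [0, 0, 1], "claw": 30},
    {"slide": [5, -55, 0], "turn": [0, 0, 1], "claw": 30},
    {"slide": [5, -55, 0], "turn": [0, 0, 1], "claw": 30}
  ]
}}

```text
t: 6.42
eef_pos: [495.4, -271.9, 255.1]
tcp_rot: [3.141, -0.001, 2.981]
ft_force: [1.4, -0.3, -3.1]
opening: 0.627
grip_force: 30.0
```

{"api": "jog_arm", "payload": {
  "targets": [
    {"slide": [0, -40, 0], "turn": [0, 0, 0], "claw": 30},
    {"slide": [0, 0, 0], "turn": [0, 0, 0], "claw": 30},
    {"slide": [0, 0, 0], "turn": [0, 0, 0], "claw": 30}
  ]
}}

```text
t: 6.8
eef_pos: [495.3, -309.6, 255.3]
tcp_rot: [3.14, -0.002, 2.98]
ft_force: [-0.7, 0.3, -2.7]
opening: 0.625
grip_force: 30.0
```

Run:
```python
from h import *
import pickle
s=state(); print(s["eef_pos"],s["tcp_rot"],s["ft_force"],s["opening"])
d=read_camera("wrist"); pickle.dump(d,open("w3.pkl","wb"))
g=[(np.round(r["xy"],1).tolist(),round(r["conf"],2)) for r in look_for("groove_floor","wrist")[:3]]; print(g)
f=d["frame"][170:310,235:405]; cv2.imwrite("pics/w3.png",cv2.resize(f,None,fx=4.2,fy=4.2,interpolation=cv2.INTER_CUBIC))
```

```text
[ 495.33341463 -309.58346674  255.25367534] [ 3.14033569e+00 -1.64971938e-03  2.97977099e+00] [-0.65592785  0.2936393  -2.65294793] 0.6251221268274331
[([305.6, 146.1], 0.98)]
```

View pics/w3.png

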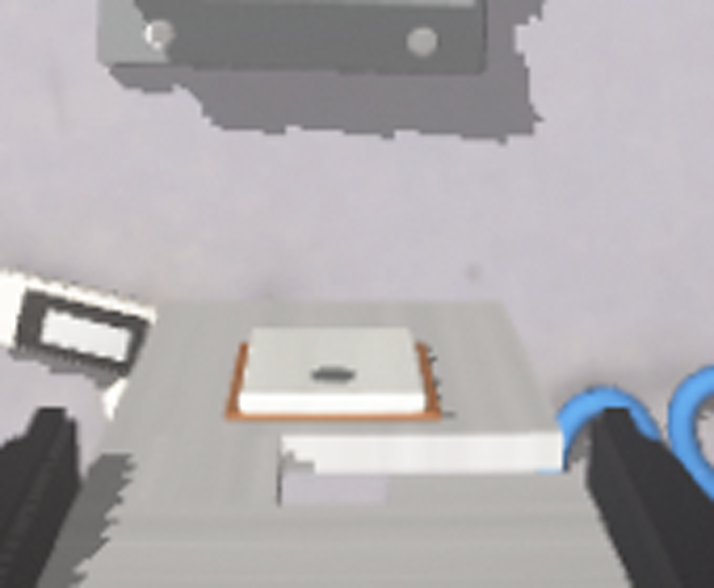

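Run:
```python
from h import *
import pickle
d=pickle.load(open("w3.pkl","rb"))
f=d["frame"][95:205,240:380]; cv2.imwrite("pics/w3b.png",cv2.resize(f,None,fx=5.4,fy=5.4,interpolation=cv2.INTER_CUBIC))
```

```text
(no output)
```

View pics/w3b.png

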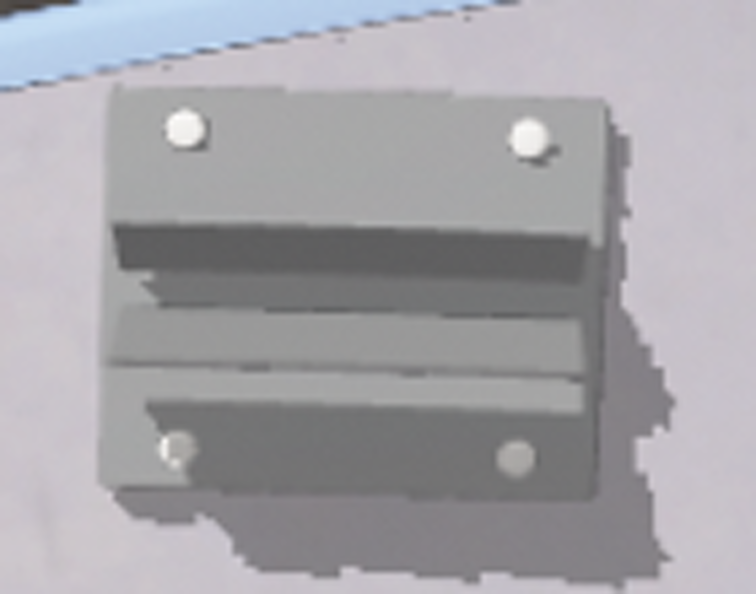

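Run:
```python
from h import *
import pickle
d=pickle.load(open("w3.pkl","rb"))
C=lambda p:(240+(p[0]+.5)/5.4-.5,95+(p[1]+.5)/5.4-.5)
q=lambda pts,z:np.array([onz(d,C(p),"wrist",z) for p in pts])
def rep(n,P):
    v=P[1]+P[2]-P[0]-P[3]; u=P[3]+P[2]-P[0]-P[1]
    print(n,np.round(P.mean(0),1),"yaw",np.degrees(np.arctan2(-v[0],v[1])).round(1),"len",np.linalg.norm(v)/2,np.linalg.norm(u)/2)
rep("plate",q([(110,88),(606,100),(597,497),(100,487)],10))
rep("flare",q([(115,225),(588,235),(585,378),(110,362)],46))
C=lambda p:(235+(p[0]+.5)/4.2-.5,170+(p[1]+.5)/4.2-.5)
rep("foot",q([(158,302),(500,302),(500,302),(158,302)],165.5))
# slot lower edge front (ledge) 75mm above foot
print(np.round(q([(282,435),(560,433)],165.5+75),1), state()["eef_pos"])
```

```text
plate [ 429.9 -309.1   10. ] yaw -10.8 len 102.68662421524988 83.07013308061012
flare [ 430.7 -309.1   46. ] yaw -11.1 len 89.28163320135472 26.600721748208212
foot [ 495.1 -310.5  165.5] yaw -9.3 len 59.178569335807964 2.842170943040401e-14
[[ 491.2 -315.8  240.5]
 [ 496.8 -281.1  240.5]] [ 495.66037762 -309.11299602  255.92178228]
```

{"api": "jog_arm", "payload": {
  "targets": [
    {"slide": [-33, 0.5, 0], "turn": [0, 0, -1.7], "claw": 30},
    {"slide": [-33, 0.5, -20], "turn": [0, 0, 0], "claw": 30},
    {"slide": [0, 0, -45], "turn": [0, 0, 0], "claw": 30},
    {"slide": [0, 0, -45], "turn": [0, 0, 0], "claw": 30},
    {"slide": [0, 0, 0], "turn": [0, 0, 0], "claw": 30}
  ]
}}

```text
t: 7.52
eef_pos: [428.8, -307.5, 144.4]
tcp_rot: [3.139, -0.004, 2.951]
ft_force: [0.2, 0.4, -3.2]
opening: 0.631
grip_force: 30.0
```

Run:
```python
from h import *
import pickle
s=state(); print(s["eef_pos"],s["tcp_rot"],s["ft_force"],s["moment"],s["opening"])
d=read_camera("wrist"); pickle.dump(d,open("w4.pkl","wb"))
f=d["frame"][170:290,235:405]; cv2.imwrite("pics/w4.png",cv2.resize(f,None,fx=4.6,fy=4.6,interpolation=cv2.INTER_CUBIC))
```

```text
[ 428.84546408 -307.52639434  144.3925252 ] [ 3.13869719 -0.00438735  2.95140392] [ 0.18014963  0.37188371 -3.1784187 ] [0.02676122 0.0009269  0.04029366] 0.6305610932823692
```

View pics/w4.png

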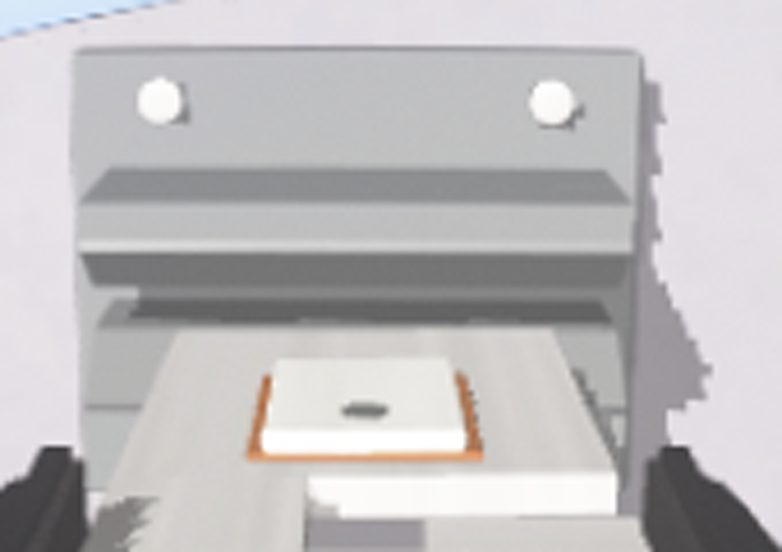

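Run:
```python
from h import *
import pickle
d=pickle.load(open("w4.pkl","rb"))
C=lambda p:(235+(p[0]+.5)/4.6-.5,170+(p[1]+.5)/4.6-.5)
q=lambda p,z:np.round(onz(d,C(p),"wrist",z),1)
for n,a,b,z in [("flareF",(82,251),(634,251),46),("flareB",(85,406),(628,408),46),("foot",(180,329),(553,329),55.6)]: print(n,q(a,z),q(b,z),(q(a,z)+q(b,z))/2)
```

```text
flareF [ 408.9 -350.5   46. ] [ 425.9 -262.6   46. ] [ 417.4  -306.55   46.  ]
flareB [ 434.7 -356.    46. ] [ 452.1 -267.6   46. ] [ 443.4 -311.8   46. ]
foot [ 422.4 -336.    55.6] [ 433.6 -278.4   55.6] [ 428.  -307.2   55.6]
```

{"api": "jog_arm", "payload": {
  "targets": [
    {"slide": [0, -1, -15], "turn": [0, 0, 0], "claw": 30},
    {"slide": [0, 0, -15], "turn": [0, 0, 0], "claw": 30},
    {"slide": [0, 0, -10], "turn": [0, 0, 0], "claw": 30},
    {"slide": [0, 0, -4.5], "turn": [0, 0, 0], "claw": 30},
    {"slide": [0, 0, 0], "turn": [0, 0, 0], "claw": 30}
  ]
}}

```text
t: 8.2
eef_pos: [430.7, -310.6, 103.3]
tcp_rot: [-3.14, 0.003, 2.95]
ft_force: [0.1, 3.8, 16.1]
opening: 0.629
grip_force: 30.0
```

{"api": "jog_arm", "payload": {
  "targets": [
    {"slide": [0, 0, 0.5], "turn": [0, 0, 0], "claw": 75},
    {"slide": [0, 0, 0], "turn": [0, 0, 0], "claw": 100},
    {"slide": [0, 0, 0], "turn": [0, 0, 0], "claw": 100},
    {"slide": [0, 0, 0], "turn": [0, 0, 0], "claw": 100},
    {"slide": [0, 0, 0], "turn": [0, 0, 0], "claw": 100}
  ]
}}

```text
t: 8.82
eef_pos: [429.6, -310.2, 102.1]
tcp_rot: [3.141, -0.0, 2.95]
ft_force: [0.6, 0.1, -0.7]
opening: 0.994
grip_force: 0.0
```

{"api": "jog_arm", "payload": {
  "targets": [
    {"slide": [0, 0, 20], "turn": [0, 0, 0], "claw": 100},
    {"slide": [0, 0, 50], "turn": [0, 0, 0], "claw": 100},
    {"slide": [0, 0, 30], "turn": [0, 0, 0], "claw": 100},
    {"slide": [0, 0, 0], "turn": [0, 0, 0], "claw": 100},
    {"slide": [0, 0, 0], "turn": [0, 0, 0], "claw": 100}
  ]
}}

```text
t: 9.45
eef_pos: [429.3, -309.9, 201.4]
tcp_rot: [3.141, -0.001, 2.95]
ft_force: [-0.1, 0.5, -0.1]
opening: 0.999
grip_force: 0.0
```

Run:
```python
from h import *
import pickle
s=state(); print(s["eef_pos"],s["tcp_rot"],s["ft_force"],s["opening"])
d=read_camera("wrist"); pickle.dump(d,open("w5.pkl","wb"))
f=d["frame"][170:310,230:400]; cv2.imwrite("pics/w5.png",cv2.resize(f,None,fx=4.2,fy=4.2,interpolation=cv2.INTER_CUBIC))
```

```text
[ 429.33347226 -309.93521171  201.36056077] [ 3.14092722e+00 -8.81361192e-04  2.95035316e+00] [-0.10066541  0.45871614 -0.05637717] 0.9991762419496744
```

View pics/w5.png

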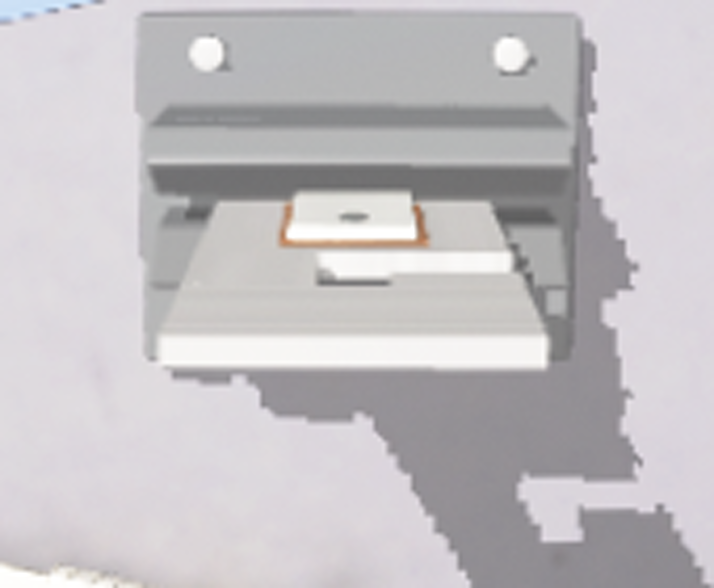

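Run:
```python
from h import *
import pickle
d=pickle.load(open("w5.pkl","rb"))
C=lambda p:(230+(p[0]+.5)/4.2-.5,170+(p[1]+.5)/4.2-.5)
P=np.array([onz(d,C(p),"wrist",142) for p in [(158,336),(547,336),(549,369),(157,369)]])
v=P[1]+P[2]-P[0]-P[3]; print(P.round(1),P.mean(0),np.degrees(np.arctan2(-v[0],v[1])),np.linalg.norm(v)/2)
```

```text
[[ 420.8 -339.4  142. ]
 [ 432.1 -280.6  142. ]
 [ 437.5 -281.1  142. ]
 [ 425.9 -340.7  142. ]] [ 429.06749562 -310.4403907   142.        ] -10.957469261090317 60.285166269622636
```

{"api": "jog_arm", "payload": {
  "targets": [
    {"slide": [0, 0, 0], "turn": [0, 0, -10], "claw": 40},
    {"slide": [0, 0, 0], "turn": [0, 0, -10], "claw": 40},
    {"slide": [0, 0, 0], "turn": [0, 0, -10], "claw": 40},
    {"slide": [0, 0, 0], "turn": [0, 0, -10], "claw": 40},
    {"slide": [0, 0, 0], "turn": [0, 0, -10], "claw": 40}
  ]
}}

```text
t: 10.12
eef_pos: [429.3, -309.9, 200.8]
tcp_rot: [-3.141, -0.002, 2.072]
ft_force: [-0.4, 0.2, -0.2]
opening: 0.533
grip_force: 0.0
```

{"api": "jog_arm", "payload": {
  "targets": [
    {"slide": [0, 0, 0], "turn": [0, 0, -10], "claw": 40},
    {"slide": [0, 0, 0], "turn": [0, 0, -10], "claw": 40},
    {"slide": [0, 0, 0], "turn": [0, 0, -10], "claw": 40},
    {"slide": [0, 0, 0], "turn": [0, 0, -10], "claw": 40},
    {"slide": [0, 0, 0], "turn": [0, 0, 0], "claw": 40}
  ]
}}

```text
t: 10.75
eef_pos: [429.4, -310.0, 201.0]
tcp_rot: [-3.14, -0.001, 1.381]
ft_force: [-0.3, -0.3, 0.1]
opening: 0.4
grip_force: 0.0
```

Run:
```python
from h import *
import pickle
s=state(); print(s["eef_pos"],s["tcp_rot"],s["ft_force"],s["opening"],s["joints"])
d=read_camera("wrist"); pickle.dump(d,open("w6.pkl","wb")); cv2.imwrite("pics/w6.png",d["frame"])
# panel top expected corners in image, brightness check
c=np.array([429.1,-310.4,142]); y=np.array([.19,.982,0]); x=np.array([.982,-.19,0])
g=cv2.cvtColor(d["frame"],cv2.COLOR_BGR2GRAY)
for k in (-25,0,25):
    print(k,[int(g[tuple(np.round(proj(d,c+y*k+x*e,"wrist")[::-1]).astype(int))]) for e in range(-8,9)], proj(d,c+y*k,"wrist"))
```

```text
[ 429.39522784 -309.98460767  201.03412955] [-3.13997775e+00 -1.07899453e-03  1.38074379e+00] [-0.30904413 -0.25211732  0.08678128] 0.3998079609843903 [-7.50066937e-01  3.72356765e-01  1.80720089e+00  6.85877416e-05
  9.63976375e-01 -5.60054439e-01]
-25 [179, 179, 179, 177, 178, 180, 188, 220, 220, 220, 221, 198, 180, 180, 179, 179, 178] [313.47072476 290.13005007]
0 [93, 93, 93, 93, 92, 98, 131, 221, 220, 221, 211, 171, 135, 135, 135, 135, 135] [313.50524709 254.26761543]
25 [91, 92, 91, 91, 141, 183, 178, 219, 219, 219, 216, 189, 78, 78, 78, 78, 79] [313.54440056 216.14891531]
```

{"api": "jog_arm", "payload": {
  "targets": [
    {"slide": [0, 0, -40], "turn": [0, 0, 0], "claw": 40},
    {"slide": [0, 0, -30], "turn": [0, 0, 0], "claw": 40},
    {"slide": [0, 0, -12], "turn": [0, 0, 0], "claw": 40},
    {"slide": [0, 0, 0], "turn": [0, 0, 0], "claw": 20},
    {"slide": [0, 0, 0], "turn": [0, 0, 0], "claw": 0}
  ]
}}

```text
t: 11.42
eef_pos: [430.0, -310.5, 121.1]
tcp_rot: [3.14, 0.001, 1.38]
ft_force: [-0.7, -0.1, 0.4]
opening: 0.248
grip_force: 0.0
```

{"api": "jog_arm", "payload": {
  "targets": [
    {"slide": [0, 0, 0], "turn": [0, 0, 0], "claw": 0},
    {"slide": [0, 0, 0], "turn": [0, 0, 0], "claw": 0},
    {"slide": [0, 0, 0], "turn": [0, 0, 0], "claw": 0},
    {"slide": [0, 0, 0], "turn": [0, 0, 0], "claw": 0},
    {"slide": [0, 0, 0], "turn": [0, 0, 0], "claw": 0}
  ]
}}

```text
t: 12.05
eef_pos: [429.8, -310.4, 120.8]
tcp_rot: [3.141, 0.001, 1.38]
ft_force: [-1.1, 1.0, 6.7]
opening: 0.048
grip_force: 30.0
```

{"api": "jog_arm", "payload": {
  "targets": [
    {"slide": [0, 0, 10], "turn": [0, 0, 0], "claw": 0},
    {"slide": [0, 0, 35], "turn": [0, 0, 0], "claw": 0},
    {"slide": [0, 0, 45], "turn": [0, 0, 0], "claw": 0},
    {"slide": [0, 10, 45], "turn": [0, 0, 1], "claw": 0},
    {"slide": [5, 30, 35], "turn": [0, 0, 1], "claw": 0}
  ]
}}

```text
t: 12.68
eef_pos: [434.4, -270.4, 292.1]
tcp_rot: [3.141, 0.001, 1.414]
ft_force: [1.3, 0.1, -3.6]
opening: 0.05
grip_force: 30.0
```

{"api": "jog_arm", "payload": {
  "targets": [
    {"slide": [15, 45, 0], "turn": [0, 0, 1], "claw": 0},
    {"slide": [17, 50, 0], "turn": [0, 0, 1], "claw": 0},
    {"slide": [17, 50, 0], "turn": [0, 0, 1], "claw": 0},
    {"slide": [17, 50, 0], "turn": [0, 0, 1], "claw": 0},
    {"slide": [17, 50, 0], "turn": [0, 0, 1], "claw": 0}
  ]
}}

```text
t: 13.3
eef_pos: [517.7, -23.4, 290.5]
tcp_rot: [-3.141, 0.0, 1.502]
ft_force: [0.3, -0.3, -3.4]
opening: 0.052
grip_force: 30.0
```

{"api": "jog_arm", "payload": {
  "targets": [
    {"slide": [17, 50, 0], "turn": [0, 0, 1], "claw": 0},
    {"slide": [15, 35, 0], "turn": [0, 0, 1], "claw": 0},
    {"slide": [5, 20, 0], "turn": [0, 0, 2], "claw": 0},
    {"slide": [0, 0, 0], "turn": [0, 0, 0], "claw": 0},
    {"slide": [0, 0, 0], "turn": [0, 0, 0], "claw": 0}
  ]
}}

```text
t: 13.92
eef_pos: [554.3, 78.9, 290.2]
tcp_rot: [-3.141, 0.0, 1.571]
ft_force: [0.6, -0.6, -3.1]
opening: 0.048
grip_force: 30.0
```

Run:
```python
from h import *
import pickle
s=state(); print(s["t"],s["eef_pos"],s["tcp_rot"],s["ft_force"],s["opening"])
for c in ("wrist","scene","top"):
    d=read_camera(c); pickle.dump(d,open(f"{c}7.pkl","wb"))
    for q in ["free_pin","taken_pin","hung_panel","panel_center","panel_seat"]: print(c,q,[(np.round(r["xy"],1).tolist(),round(r["conf"],2)) for r in look_for(q,c)[:3]])
    print(proj(d,[560,151,140],c),proj(d,[560,221,140],c))
```

```text
13.925 [554.28355823  78.92332371 290.18755317] [-3.14128181e+00  3.42621731e-04  1.57089508e+00] [ 0.60066682 -0.5524863  -3.12494783] 0.04773729052514847
wrist free_pin [([356.2, 114.9], 0.79)]
wrist taken_pin [([355.8, 111.2], 0.83)]
wrist hung_panel [([331.6, 65.2], 0.7)]
wrist panel_center [([313.2, 261.3], 0.56)]
wrist panel_seat [([311.7, 261.1], 0.55)]
[320.61508516 140.67205306] [320.65044962  60.74228542]
scene free_pin [([250.7, 235.7], 0.79)]
scene taken_pin [([249.5, 237.4], 0.83), ([292.5, 272.9], 0.71)]
scene hung_panel [([236.7, 215.4], 0.61)]
scene panel_center [([277.4, 183.1], 0.92)]
scene panel_seat [([277.1, 182.4], 0.83)]
[255.57485845 213.47763059] [232.43907784 208.08458298]
top free_pin [([216.5, 239.5], 0.97)]
top taken_pin [([216.9, 239.8], 0.77)]
top hung_panel []
top panel_center [([329.1, 219.9], 0.24)]
top panel_seat []
[256.10134387 248.99305649] [228.43416399 249.58667021]
```

{"api": "jog_arm", "payload": {
  "targets": [
    {"slide": [0, 0, -40], "turn": [0, 0, 0], "claw": 0},
    {"slide": [0, 0, -40], "turn": [0, 0, 0], "claw": 0},
    {"slide": [0, 0, -15], "turn": [0, 0, 0], "claw": 0},
    {"slide": [0, 0, 0], "turn": [0, 0, 0], "claw": 0},
    {"slide": [0, 0, 0], "turn": [0, 0, 0], "claw": 0}
  ]
}}

```text
t: 15.45
eef_pos: [555.4, 79.8, 196.6]
tcp_rot: [3.139, -0.0, 1.572]
ft_force: [0.5, -0.3, -2.3]
opening: 0.048
grip_force: 30.0
```

Run:
```python
from h import *
import pickle
s=state(); print(s["t"],s["eef_pos"],s["tcp_rot"],s["ft_force"],s["opening"])
d=read_camera("wrist"); pickle.dump(d,open("w8.pkl","wb"))
e=read_camera("scene"); pickle.dump(e,open("s8.pkl","wb"))
print(proj(d,[560,151,140],"wrist"),proj(d,[560,221,140],"wrist"))
A=cv2.resize(d["frame"][20:270,225:405],None,fx=2.4,fy=2.4,interpolation=cv2.INTER_CUBIC)
B=cv2.resize(e["frame"][165:290,205:310],None,fx=3.4,fy=3.4,interpolation=cv2.INTER_CUBIC)
o=np.zeros((600,432+357,3),np.uint8); o[:,:432]=A; o[:B.shape[0],432:432+B.shape[1]]=B; cv2.imwrite("pics/w8.png",o)
```

```text
15.45 [555.40756181  79.8137788  196.57560259] [ 3.13929819e+00 -2.63692989e-05  1.57161517e+00] [ 0.50466019 -0.30033029 -2.29343921] 0.048188061326268114
[321.35262684 141.31040234] [321.42443257  30.03199984]
```

View pics/w8.png

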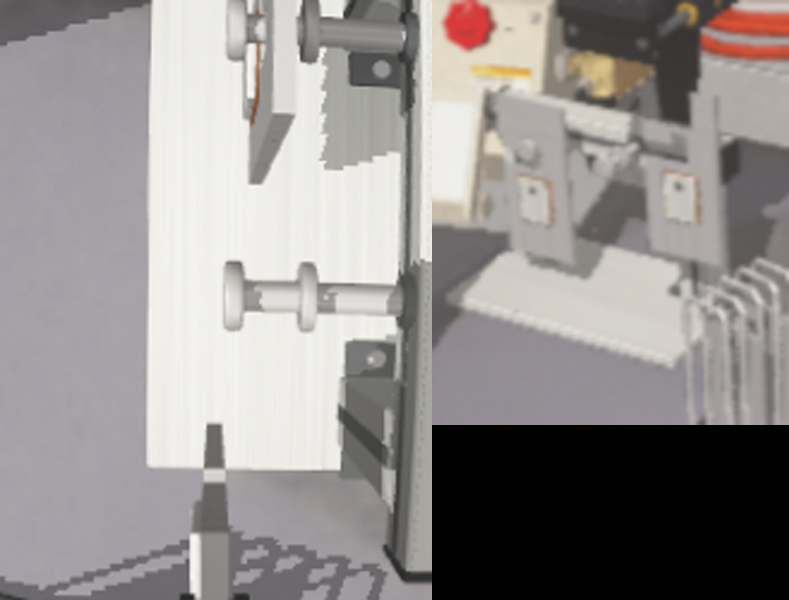

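Run:
```python
from h import *
import pickle
d=pickle.load(open("w8.pkl","rb"))
C=lambda p:(225+(p[0]+.5)/2.4-.5,20+(p[1]+.5)/2.4-.5)
q=lambda p,z:onz(d,C(p),"wrist",z)
for n,p,z in [("head inner",(243,296),149),("collar inner",(298,296),131),("collar outer",(318,296),149),("head outer",(222,296),131),("headTop",(233,262),140),("headBot",(233,330),140),("colTop",(308,262),140),("colBot",(308,331),140),("pin T near head",(270,281),140),("pin B",(270,312),140),("pin rear T",(385,286),140),("pin rear B",(385,314),140),("baseN",(151,60),12),("baseF",(147,467),12),("beam far",(411,50),149),("beam near",(411,330),149),("taken head in",(244,25),149),("taken collar in",(300,30),131),("takenhead bot",(235,59),140),("taken panel foot edge L",(250,184),44),("R",(264,184),44),("our foot L",(207,424),86.5),("our foot R",(222,424),86.5),("edge top L",(190,590),218),("edge top R",(228,590),218)]:
    print(n,np.round(q(p,z),1))
print(-np.array(d["R"]).T@d["t"])
g=cv2.cvtColor(d["frame"],cv2.COLOR_BGR2GRAY)
for r in range(126,162,2): print(r,g[r,314:362].tolist())
```

```text
head inner [562.5 150.  149. ]
collar inner [577.5 150.1 131. ]
collar outer [580.7 150.2 149. ]
head outer [557.6 149.9 131. ]
headTop [560.2 158.6 140. ]
headBot [560.3 141.3 140. ]
colTop [579.1 158.8 140. ]
colBot [579.3 141.2 140. ]
pin T near head [569.6 153.8 140. ]
pin B [569.6 146.  140. ]
pin rear T [598.9 153.3 140. ]
pin rear B [599.1 146.1 140. ]
baseN [530.9 246.2  12. ]
baseF [528.7  81.1  12. ]
beam far [603.8 213.5 149. ]
beam near [603.9 142.5 149. ]
taken head in [562.7 218.2 149. ]
taken collar in [578.1 222.7 131. ]
takenhead bot [560.7 211.6 140. ]
taken panel foot edge L [568.5 190.7  44. ]
R [573.5 190.8  44. ]
our foot L [553.5 109.5  86.5]
our foot R [558.2 109.5  86.5]
edge top L [551.1  99.2 218. ]
edge top R [557.8  99.2 218. ]
[554.91543288 149.99511262 366.40141023]
126 [241, 241, 241, 242, 242, 240, 240, 242, 241, 241, 242, 241, 240, 240, 240, 240, 239, 238, 237, 238, 237, 237, 238, 238, 238, 238, 237, 236, 236, 235, 234, 236, 239, 239, 238, 238, 238, 236, 236, 237, 239, 238, 236, 236, 240, 241, 239, 238]
128 [241, 241, 241, 242, 240, 228, 201, 205, 20
[... 3417 characters left out ...]
 175, 174, 172, 170, 162, 191, 228, 240, 239, 238, 238, 237, 237, 237, 237, 237, 238, 239, 239, 239, 236, 238, 237, 236, 237, 239, 239, 238, 228, 195, 177, 186, 187, 185, 185, 186, 222, 236, 240, 239, 237, 236]
158 [240, 241, 242, 242, 239, 234, 228, 228, 228, 233, 232, 235, 240, 241, 239, 237, 238, 237, 237, 237, 237, 238, 238, 238, 239, 239, 236, 239, 237, 237, 237, 239, 239, 238, 238, 233, 211, 202, 202, 203, 211, 224, 233, 238, 240, 240, 237, 235]
160 [240, 241, 242, 241, 240, 239, 241, 241, 241, 242, 241, 239, 240, 241, 239, 238, 238, 237, 237, 237, 237, 238, 238, 239, 239, 239, 236, 238, 237, 237, 237, 239, 239, 238, 238, 238, 236, 236, 237, 240, 241, 239, 237, 238, 240, 239, 237, 235]
```

{"api": "jog_arm", "payload": {
  "targets": [
    {"slide": [14.5, 0, -10], "turn": [0, 0, 0], "claw": 0},
    {"slide": [0, 0, -17.5], "turn": [0, 0, 0], "claw": 0},
    {"slide": [0, 15, 0], "turn": [0, 0, 0], "claw": 0},
    {"slide": [0, 0, 0], "turn": [0, 0, 0], "claw": 0},
    {"slide": [0, 0, 0], "turn": [0, 0, 0], "claw": 0}
  ]
}}

```text
t: 16.18
eef_pos: [569.5, 95.1, 168.2]
tcp_rot: [3.141, 0.0, 1.572]
ft_force: [0.1, 0.0, -3.8]
opening: 0.047
grip_force: 30.0
```

Run:
```python
from h import *
import pickle
s=state(); print(s["t"],s["eef_pos"],s["tcp_rot"],s["ft_force"],s["opening"])
d=read_camera("wrist"); pickle.dump(d,open("w9.pkl","wb"))
e=read_camera("scene"); pickle.dump(e,open("s9.pkl","wb"))
g=cv2.cvtColor(d["frame"],cv2.COLOR_BGR2GRAY)
print("cam",-np.array(d["R"]).T@d["t"])
# predicted pts
for n,X in [("head in",[563,150,149]),("col in",[577,150,131]),("foot -x",[566.7,124.8,57.5]),("foot +x",[571.7,124.8,57.5]),("slot low -x",[566.7,124.8,132.5]),("slot low +x",[571.7,124.8,132.5]),("top",[569.2,124.8,189.5])]:
    print(n,proj(d,X,"wrist").round(1),proj(e,X,"scene").round(1))
for r in range(150,262,4): print(r,g[r,286:342:1].tolist())
```

```text
16.175 [569.46554289  95.14326601 168.2197662 ] [3.14051572e+00 1.24643867e-05 1.57228028e+00] [ 0.09890834  0.00652296 -3.82156847] 0.04667267600650038
cam [569.15141752 165.31038657 338.04423555]
head in [301.2 172.9] [256.3 209.8]
col in [327.4 170.4] [259.8 214.1]
foot -x [310.1 196.2] [267.9 243.3]
foot +x [316.6 196.2] [268.9 242.4]
slot low -x [308.9 215.2] [266.1 217.2]
slot low +x [317.8 215.2] [267.2 216.4]
top [313.3 241.9] [265.3 195.9]
150 [239, 242, 242, 243, 240, 240, 240, 239, 239, 239, 239, 239, 239, 241, 241, 241, 241, 240, 239, 240, 241, 241, 240, 243, 240, 238, 239, 240, 239, 239, 238, 237, 237, 237, 236, 237, 237, 237, 237, 238, 237, 235, 236, 235, 234, 235, 238, 239, 238, 238, 238, 237, 235, 235, 236, 238]
154 [239, 242, 242, 244, 240, 240, 239, 239, 239, 232, 218, 219, 222, 240, 241, 241, 241, 240, 240, 240, 241, 241, 241, 243, 240, 239, 240, 240, 239, 238, 237, 237, 237, 237, 237, 236, 238, 238, 238, 238, 237, 235, 237, 235, 234, 235, 238, 239, 238, 238, 238, 237, 235, 235, 237, 238]
158 [239, 242, 241, 243, 240, 241, 201, 161, 150, 144, 138, 132, 129, 123, 11
[... 6632 characters left out ...]
 141, 141, 141, 143, 151, 155, 155, 155, 155, 155, 154, 154, 153, 154, 153, 152, 151, 151, 151, 149, 149, 149, 149, 149, 150, 149]
254 [161, 160, 161, 161, 162, 161, 161, 161, 160, 160, 160, 160, 160, 162, 161, 160, 161, 141, 227, 244, 241, 230, 195, 140, 140, 140, 140, 139, 140, 141, 141, 140, 140, 142, 152, 157, 156, 156, 156, 155, 155, 155, 154, 154, 155, 156, 155, 155, 153, 152, 153, 151, 153, 153, 152, 152]
258 [160, 161, 159, 161, 161, 161, 161, 161, 161, 160, 160, 161, 160, 160, 160, 160, 161, 150, 230, 242, 238, 226, 193, 139, 140, 138, 140, 139, 140, 139, 139, 138, 138, 139, 153, 158, 157, 159, 158, 156, 155, 155, 156, 155, 155, 154, 155, 154, 153, 154, 153, 153, 153, 153, 153, 153]
```

{"api": "jog_arm", "payload": {
  "targets": [
    {"slide": [0, 10, 0], "turn": [0, 0, 0], "claw": 0},
    {"slide": [0, 10, 0], "turn": [0, 0, 0], "claw": 0},
    {"slide": [0, 10, 0], "turn": [0, 0, 0], "claw": 0},
    {"slide": [0, 10, 0], "turn": [0, 0, 0], "claw": 0},
    {"slide": [0, 0, 0], "turn": [0, 0, 0], "claw": 0}
  ]
}}

```text
t: 16.9
eef_pos: [569.1, 135.6, 167.6]
tcp_rot: [3.142, -0.0, 1.573]
ft_force: [-0.3, -0.4, -3.2]
opening: 0.05
grip_force: 30.0
```

{"api": "jog_arm", "payload": {
  "targets": [
    {"slide": [0, 8, 0], "turn": [0, 0, 0], "claw": 0},
    {"slide": [0, 7, 0], "turn": [0, 0, 0], "claw": 0},
    {"slide": [0, 0.4, 0], "turn": [0, 0, 0], "claw": 0},
    {"slide": [0, 0, 0], "turn": [0, 0, 0], "claw": 0},
    {"slide": [0, 0, 0], "turn": [0, 0, 0], "claw": 0}
  ]
}}

```text
t: 17.52
eef_pos: [569.1, 150.0, 167.7]
tcp_rot: [3.141, 0.0, 1.571]
ft_force: [-0.4, -0.1, -3.1]
opening: 0.051
grip_force: 30.0
```

Run:
```python
from h import *
import pickle
s=state(); print(s["t"],s["eef_pos"],s["tcp_rot"],s["ft_force"],s["moment"],s["opening"])
e=read_camera("scene"); pickle.dump(e,open("s10.pkl","wb"))
for q in ["panel_seat","panel_center","hung_panel"]: print(q,[(np.round(r["xy"],1).tolist(),round(r["conf"],2)) for r in look_for(q,"scene")[:3]])
print(proj(e,[567,150,140+13.5],"scene"),proj(e,[567,150,123.5],"scene"))
```

```text
17.525 [569.14641374 150.02386172 167.69105982] [3.14148249e+00 5.93393866e-05 1.57144544e+00] [-0.44092756 -0.10528846 -3.09943594] [-0.08951055  0.05410544  0.03815266] 0.05104865199014801
panel_seat [([260.0, 222.3], 0.79)]
panel_center [([256.7, 222.4], 0.75), ([307.3, 268.0], 0.28)]
hung_panel [([234.6, 213.9], 0.6)]
[257.07967252 207.56696243] [257.88930162 218.31621003]
```

{"api": "jog_arm", "payload": {
  "targets": [
    {"slide": [0, 0, -5], "turn": [0, 0, 0], "claw": 0},
    {"slide": [0, 0, -4], "turn": [0, 0, 0], "claw": 0},
    {"slide": [0, 0, -2], "turn": [0, 0, 0], "claw": 0},
    {"slide": [0, 0, 0], "turn": [0, 0, 0], "claw": 0},
    {"slide": [0, 0, 0], "turn": [0, 0, 0], "claw": 0}
  ]
}}

```text
t: 18.35
eef_pos: [569.2, 150.2, 156.7]
tcp_rot: [3.141, -0.0, 1.572]
ft_force: [-1.2, 0.7, -3.0]
opening: 0.048
grip_force: 30.0
```

{"api": "jog_arm", "payload": {
  "targets": [
    {"slide": [0, 0, -1.5], "turn": [0, 0, 0], "claw": 0},
    {"slide": [0, 0, 0], "turn": [0, 0, 0], "claw": 0},
    {"slide": [0, 0, 0], "turn": [0, 0, 0], "claw": 0}
  ]
}}

```text
t: 18.73
eef_pos: [569.2, 150.2, 155.2]
tcp_rot: [3.141, -0.0, 1.572]
ft_force: [-0.4, 0.1, -3.0]
opening: 0.048
grip_force: 30.0
```

{"api": "jog_arm", "payload": {
  "targets": [
    {"slide": [0, 0, -1], "turn": [0, 0, 0], "claw": 0},
    {"slide": [0, 0, 0], "turn": [0, 0, 0], "claw": 0},
    {"slide": [0, 0, 0], "turn": [0, 0, 0], "claw": 0}
  ]
}}

```text
t: 19.1
eef_pos: [569.3, 150.2, 154.5]
tcp_rot: [3.141, -0.0, 1.572]
ft_force: [-1.2, 0.0, 2.4]
opening: 0.048
grip_force: 30.0
```

{"api": "jog_arm", "payload": {
  "targets": [
    {"slide": [0, 0, -0.7], "turn": [0, 0, 0], "claw": 0},
    {"slide": [0, 0, 0], "turn": [0, 0, 0], "claw": 0},
    {"slide": [0, 0, 0], "turn": [0, 0, 0], "claw": 0}
  ]
}}

```text
t: 19.48
eef_pos: [569.3, 150.2, 154.3]
tcp_rot: [3.141, -0.0, 1.572]
ft_force: [-0.9, -0.0, 8.9]
opening: 0.048
grip_force: 30.0
```

{"api": "jog_arm", "payload": {
  "targets": [
    {"slide": [0, 0, 0.7], "turn": [0, 0, 0], "claw": 8},
    {"slide": [0, 0, 0], "turn": [0, 0, 0], "claw": 12},
    {"slide": [0, 0, 0], "turn": [0, 0, 0], "claw": 16},
    {"slide": [0, 0, 0], "turn": [0, 0, 0], "claw": 22},
    {"slide": [0, 0, 0], "turn": [0, 0, 0], "claw": 22}
  ]
}}

```text
t: 20.1
eef_pos: [569.1, 150.2, 154.1]
tcp_rot: [-3.142, 0.0, 1.572]
ft_force: [-0.4, 0.4, 0.1]
opening: 0.215
grip_force: 0.0
```

{"api": "jog_arm", "payload": {
  "targets": [
    {"slide": [0, 0, 0], "turn": [0, 0, 0], "claw": 22},
    {"slide": [0, 0, 10], "turn": [0, 0, 0], "claw": 22},
    {"slide": [0, 0, 20], "turn": [0, 0, 0], "claw": 22},
    {"slide": [0, 0, 40], "turn": [0, 0, 0], "claw": 22},
    {"slide": [0, 0, 50], "turn": [0, 0, 0], "claw": 22}
  ]
}}

```text
t: 20.72
eef_pos: [568.8, 150.1, 275.6]
tcp_rot: [-3.141, 0.0, 1.571]
ft_force: [1.0, 1.5, 0.6]
opening: 0.222
grip_force: 0.0
```

{"api": "jog_arm", "payload": {
  "targets": [
    {"slide": [0, -30, 30], "turn": [0, 0, 0], "claw": 22},
    {"slide": [0, -40, 0], "turn": [0, 0, 0], "claw": 22},
    {"slide": [0, 0, 0], "turn": [0, 0, 0], "claw": 22},
    {"slide": [0, 0, 0], "turn": [0, 0, 0], "claw": 22},
    {"slide": [0, 0, 0], "turn": [0, 0, 0], "claw": 22}
  ]
}}

```text
t: 21.35
eef_pos: [569.1, 81.0, 304.1]
tcp_rot: [-3.141, -0.0, 1.572]
ft_force: [-0.7, -0.1, 0.4]
opening: 0.22
grip_force: 0.0
```

Run:
```python
from h import *
s=state(); print(s["t"],s["eef_pos"],s["ft_force"],s["opening"])
F=[]
for i in range(3):
    e=read_camera("scene"); F.append(cv2.cvtColor(e["frame"],cv2.COLOR_BGR2GRAY)[160:300,200:310].astype(int))
for q in ["panel_seat","panel_center","hung_panel"]: print(q,[(np.round(r["xy"],1).tolist(),round(r["conf"],2)) for r in look_for(q,"scene")[:3]])
print("still", abs(F[2]-F[0]).max())
d=read_camera("wrist"); g=cv2.cvtColor(d["frame"],cv2.COLOR_BGR2GRAY)
R=np.array(d["R"]); t=np.array(d["t"])
# top edge of hung panel: z=176, scan x and y
for y in (125,140,150,160,175): print(y,[int(g[tuple(np.round(proj(d,[x,y,176],"wrist")[::-1]).astype(int))]) for x in range(558,582)])
print([int(g[tuple(np.round(proj(d,[569.5,y,176],"wrist")[::-1]).astype(int))]) for y in range(112,190,2)])
for z in (60,80,145,155,170): print(z,[int(F[2][tuple((np.round(proj(e,[566.5,y,z],"scene")[::-1])-[160,200]).astype(int))]) for y in range(110,205,3)])
```

```text
21.35 [569.07640885  81.02942512 304.09223528] [-0.66324869 -0.12373606  0.37205859] 0.21996919824372105
panel_seat [([257.7, 220.5], 0.61)]
panel_center [([258.0, 224.9], 0.97)]
hung_panel [([235.0, 217.2], 0.89), ([336.9, 271.4], 0.59)]
still 8
125 [240, 239, 238, 241, 241, 240, 240, 241, 242, 220, 217, 217, 216, 219, 227, 238, 238, 238, 238, 239, 238, 239, 239, 238]
140 [241, 240, 239, 242, 242, 242, 241, 243, 243, 221, 218, 218, 218, 221, 237, 238, 239, 239, 239, 238, 238, 238, 239, 238]
150 [240, 241, 233, 220, 212, 181, 135, 187, 154, 212, 218, 218, 218, 212, 153, 153, 154, 154, 141, 149, 153, 152, 143, 155]
160 [240, 239, 240, 242, 242, 242, 238, 249, 246, 223, 218, 218, 218, 221, 238, 238, 238, 239, 238, 238, 237, 236, 240, 240]
175 [240, 239, 240, 242, 242, 242, 242, 242, 241, 223, 219, 219, 219, 222, 239, 239, 238, 239, 239, 237, 236, 234, 240, 240]
[237, 238, 238, 238, 217, 217, 216, 217, 217, 217, 218, 218, 218, 218, 218, 218, 217, 218, 218, 218, 219, 217, 218, 218, 218, 218, 218, 219, 218, 219, 219, 219, 218, 219, 133, 132, 134, 133, 133]
60 [136, 136, 136, 136, 140, 153, 166, 168, 168, 169, 167, 167, 166, 169, 170, 169, 168, 168, 168, 167, 167, 169, 170, 168, 160, 147, 139, 150, 165, 168, 169, 169]
80 [96, 95, 99, 117, 147, 165, 167, 168, 167, 158, 153, 176, 190, 190, 191, 193, 193, 194, 192, 181, 169, 169, 168, 163, 145, 145, 147, 142, 156, 167, 169, 168]
145 [134, 125, 126, 131, 147, 162, 166, 167, 168, 168, 167, 167, 166, 167, 171, 169, 170, 169, 164, 168, 168, 168, 167, 160, 160, 144, 131, 142, 159, 167, 169, 169]
155 [101, 87, 90, 107, 138, 169, 170, 170, 169, 170, 169, 169, 168, 169, 169, 169, 169, 169, 169, 170, 169, 169, 168, 157, 128, 103, 125, 154, 168, 169, 170, 170]
170 [209, 201, 190, 166, 161, 168, 168, 168, 168, 169, 168, 167, 168, 168, 168, 167, 168, 168, 169, 168, 167, 167, 168, 170, 188, 209, 190, 157, 164, 169, 170, 170]
```

```bash
python3 -c "
from cell import *
print(job_done())"
```

```text
the job is handed in; nothing more can be done
None
```

The slotted panel went from the rack to the setting block, was regripped by its top edge, and now hangs straight and still on the free pin. I handed the job in at about 21 s and got no verdict back. My last images showed the panel centred within about 1 mm and upright.

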